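Tea offering on the altar ledge with a chime

ROBOT

A 6-joint arm with a two-finger parallel gripper is mounted at the origin on the work surface. World frame = base frame: x ahead of the robot, y to its left, z up, the work surface at z = 0. Lengths are in mm, angles in rad, forces in N, time in s.
With the tool pointing down it reaches from about 250 to 725 mm from the base axis. Payload 9.7 kg.
Tool frame: the origin (TCP) lies on the centre line of the jaws, within the pads' length; the fingertips stand 22 mm ahead of it and the grasp point (between the pads) lies 3 mm ahead of it; z points along the fingers, y is the line along which they close (so a half turn about z gives the same grasp; the last joint's range is limited). The gripper opens to 85 mm and grips with 20 to 120 N. Pads are 22 mm wide; open, the fingers measure 114 mm over their backs; the gripper's body (76 mm by 85 mm) begins 54 mm behind the grasp point. The pads swing forward as they close: fully open they stand 13 mm farther back than shut.
Start: joints at [1.19, 0.087, 0.176, 1.66, 0, 1.571], TCP at [204.412, 510.6, 253.284] pointing down, gripper open.
Joint ranges: [-3.13, 3.13], [-0.85, 1.81], [-1.15, 1.24], [-2.2, 2.28], [-1.44, 1.52], [-3.14, 3.14]. Speed limits (rad/s): [2.22, 2.22, 2.57, 3.14, 3.14, 3.14].

INTERFACE

Orientations are given as a unit quaternion [w, x, y, z].
In Python, from cell import env gives the robot as it stands.
- The arm moves only by the tool move_arm, never from a script. Its argument "rows" is one flat list of numbers, 4 for each row, row after row: the shift along the world's x, y, z in cm, then the turn about the world's z in degrees. A call has 1 to 20 rows; each row is the pose to reach, as a shift and turn from the pose commanded when the call began; what a row does not reach only later rows make up. A row lasts 1/8 s, in which the tool goes at most 62.5 mm and 10.7 degrees, less where a joint would pass 70% of its speed; a pose out of reach is approached as far as the arm can. A call with a gripper value outside its range is refused whole. "grip" is the closure, from -1 (fully open) to 1 (shut), set as the call begins (left out, the last holds). The fingers move at their own pace and stop on an object; "squeeze" is the grip in N (left out, the last holds). Time passes only in rows, so rows that repeat a pose let the fingers close. It gives the time, the measured TCP pose, the force, the opening and the grip force at its end, in the units of the state.
- env.sense(): the state, without advancing time (a new reading comes with each control period).
- env.camera(name): name is "scene" or "top" or "wrist"; returns the picture (420x560x3 uint8, red, green, blue); there is no depth.
- env.camera_info(name): a dict with "intrinsics" (3x3 intrinsics, pixels), "R" (3x3) and "t" (3): a world point X has camera coordinates R X + t. Camera axes: x right, y down, z forward; pixel columns grow to the right and rows downward; lengths in mm; the calibration is good to about 2 mm. A picture is of the moment at which its call begins: read the wrist's pose just before it. camera_info takes no time and is no camera call; for the wrist camera it gives the pose at the moment of the call.
- env.sign_off(): hands the job in; it is judged then, once.
The state is a dict: "time_s": time; "joint_positions": joint angles; "joint_velocities": joint speeds; "effort": joint torques, N m; "ee_pos": TCP position; "orientation": TCP orientation; "ft_force": force on the tool from outside, world axes, zero at the start; "ft_torque": the same for the moment, N m; "opening": opening from 0.0 (shut) to 1.0 (fully open); "gripper_force": force on a finger pad.
Only numpy, scipy, OpenCV 4.12 (cv2) and the standard library are available. Lean on these libraries where they do the work, as an engineer would, in place of code of your own. Each camera call takes 0.05 s, during which the arm holds its last target. There are 200 camera calls.

TASK

For the tea offering, seat the battery pack flat and fully home in the pocket of the altar chime, and stand every porcelain cup that is out on the ledge upright on the sprung aluminium offering plate. Once the pack is in and all the cups stand on the plate, press the chime's push button fully down and let it come up again; only then clear all the cups off into the dark wooden carrying tray, standing upright side by side on its floor - leaving the pack seated and the teapot and the other altar things where they are.

Things in the scene. Friction and masses are not known exactly. Their poses are not given: they have to be found in the camera images.
- pack_mid (a point): centre (half-way up, 22 mm above its underside) of the battery pack: a loose grey flat block 120 (x) x 80 (y) x 20 mm with a black grip bar 80 (x) x 24 (y) mm standing 24 mm above the block along its middle (44 mm high in all); 0.24 to 0.39 kg; z up; same turned half round. It starts flat on the ledge
- pocket (a point): centre of the floor of the rectangular pocket in the altar chime (a fixed light-wood housing 150 x 210 x 40 mm): pocket 125 (x) x 85 (y) mm, 12 mm deep, open at the top, floor 28 mm above the ledge. The seated pack has its long side along the pocket's x, either way round, its underside on this floor; pocket frame = chime frame, z up
- chime_button_top (a point): centre of the top of the chime's round white push button (34 mm across, brass base) on the same housing, 105 mm to the +y side of the pocket's centre; pressed straight down
- chime_button (a joint): how far the button is pressed, m: 0 released, 0.006 fully down; spring, about 5 N at the bottom, comes up by itself
- plate_floor (a point): centre of the upper face of the sprung offering plate's floor: square aluminium plate, inside 160 x 160 mm, lip 6 mm thick and 10 mm high, 60 mm above the ledge when empty, on a fixed dark wooden block 150 mm square and 30 mm high; the plate moves straight down under load (this point moves with it). Room for four cups two by two (centres 76 mm apart). x, y along its sides
- plate (a joint): how far the plate has sunk, m: 0 empty, about 5 mm more for each cup standing on it (spring about 300 N/m), stop at 0.030
- tray_floor (a point): centre of the floor's upper face of the fixed dark wooden carrying tray: inside 164 x 164 mm, walls 8 mm thick and 12 mm high above the floor, floor 8 mm above the ledge; room for four cups two by two (centres 76 mm apart); x, y along its sides
- cup0_mid (a point): centre (on the axis, half-way up, 27.5 mm above the foot) of a porcelain cup: round, open at the top, 66 mm across, nearly straight sides (58 mm at the foot), 55 mm high, wall 4 mm, 0.12 to 0.19 kg; z up. Two to four of the four cups are out, standing on the ledge; the rest are absent
- cup1_mid (a point): centre (on the axis, half-way up, 27.5 mm above the foot) of a porcelain cup, same as cup0: round, open at the top, 66 mm across, nearly straight sides (58 mm at the foot), 55 mm high, wall 4 mm, 0.12 to 0.19 kg; z up. Two to four of the four cups are out, standing on the ledge; the rest are absent
- cup2_mid (a point): centre (on the axis, half-way up, 27.5 mm above the foot) of a porcelain cup, same as cup0: round, open at the top, 66 mm across, nearly straight sides (58 mm at the foot), 55 mm high, wall 4 mm, 0.12 to 0.19 kg; z up. Two to four of the four cups are out, standing on the ledge; the rest are absent
- cup3_mid (a point): centre (on the axis, half-way up, 27.5 mm above the foot) of a porcelain cup, same as cup0: round, open at the top, 66 mm across, nearly straight sides (58 mm at the foot), 55 mm high, wall 4 mm, 0.12 to 0.19 kg; z up. Two to four of the four cups are out, standing on the ledge; the rest are absent
- teapot: red teapot, 130 mm body, 128 mm high, leave alone; origin under its centre
- bowl: aluminium incense bowl, 110 mm across, 60 mm high, leave alone; origin under its centre
- caddy: round tea caddy, 70 mm across, 110 mm high, leave alone; origin under its centre
- candle: brass candle holder, 64 mm across, 80 mm high, leave alone; origin under its centre
- dish: small white dish, 84 mm across, 16 mm high, leave alone; origin under its centre
- carton: cardboard incense carton, 45 (x) x 120 (y) x 30 mm, leave alone; origin under its centre

How it is judged (in metres and radians):
On the way, in this order (a step that is already met when the one before it is completed fails the run):
1. the pack is seated in the pocket and every cup stands upright on the sunken offering plate, all let go (z of pack_mid in the frame of pocket below 0.0255 m and horizontal distance between pack_mid and pocket below 0.006 m and angle between pack_mid's own z axis and vertical below 0.05 rad and angle between the x axis of pack_mid and the x axis of pocket, either way round below 0.08 rad and contact force between the fingers and pack below 0.2 N and x of cup0_mid in the frame of plate_floor between -0.065 and 0.065 m and y of cup0_mid in the frame of plate_floor between -0.065 and 0.065 m and z of cup0_mid in the frame of plate_floor between 0.02 and 0.035 m and angle between each of cup0_mid, cup1_mid, cup2_mid, cup3_mid's own z axis and vertical below 0.15 rad and x of cup1_mid in the frame of plate_floor between -0.065 and 0.065 m and y of cup1_mid in the frame of plate_floor between -0.065 and 0.065 m and z of cup1_mid in the frame of plate_floor between 0.02 and 0.035 m and x of cup2_mid in the frame of plate_floor between -0.065 and 0.065 m and y of cup2_mid in the frame of plate_floor between -0.065 and 0.065 m and z of cup2_mid in the frame of plate_floor between 0.02 and 0.035 m and x of cup3_mid in the frame of plate_floor between -0.065 and 0.065 m and y of cup3_mid in the frame of plate_floor between -0.065 and 0.065 m and z of cup3_mid in the frame of plate_floor between 0.02 and 0.035 m and contact force between the fingers and cup0 below 0.2 N and contact force between the fingers and cup1 below 0.2 N and contact force between the fingers and cup2 below 0.2 N and contact force between the fingers and cup3 below 0.2 N and linear speed of each of cup0, cup1, cup2, cup3 below 0.03 m/s and value of joint plate above 0.005 m), for 0.2 s.
2. the button is fully down while the pack is seated and all cups stand on the plate (value of joint chime_button above 0.0052 m and z of pack_mid in the frame of pocket below 0.0255 m and horizontal distance between pack_mid and pocket below 0.006 m and angle between pack_mid's own z axis and vertical below 0.05 rad and angle between the x axis of pack_mid and the x axis of pocket, either way round below 0.08 rad and contact force between the fingers and pack below 0.2 N and x of cup0_mid in the frame of plate_floor between -0.065 and 0.065 m and y of cup0_mid in the frame of plate_floor between -0.065 and 0.065 m and z of cup0_mid in the frame of plate_floor between 0.02 and 0.035 m and angle between each of cup0_mid, cup1_mid, cup2_mid, cup3_mid's own z axis and vertical below 0.15 rad and x of cup1_mid in the frame of plate_floor between -0.065 and 0.065 m and y of cup1_mid in the frame of plate_floor between -0.065 and 0.065 m and z of cup1_mid in the frame of plate_floor between 0.02 and 0.035 m and x of cup2_mid in the frame of plate_floor between -0.065 and 0.065 m and y of cup2_mid in the frame of plate_floor between -0.065 and 0.065 m and z of cup2_mid in the frame of plate_floor between 0.02 and 0.035 m and x of cup3_mid in the frame of plate_floor between -0.065 and 0.065 m and y of cup3_mid in the frame of plate_floor between -0.065 and 0.065 m and z of cup3_mid in the frame of plate_floor between 0.02 and 0.035 m), for 0.05 s.
3. the button has come up again, the cups still on the plate (value of joint chime_button below 0.0015 m and x of cup0_mid in the frame of plate_floor between -0.065 and 0.065 m and y of cup0_mid in the frame of plate_floor between -0.065 and 0.065 m and z of cup0_mid in the frame of plate_floor between 0.02 and 0.035 m and angle between each of cup0_mid, cup1_mid, cup2_mid, cup3_mid's own z axis and vertical below 0.15 rad and x of cup1_mid in the frame of plate_floor between -0.065 and 0.065 m and y of cup1_mid in the frame of plate_floor between -0.065 and 0.065 m and z of cup1_mid in the frame of plate_floor between 0.02 and 0.035 m and x of cup2_mid in the frame of plate_floor between -0.065 and 0.065 m and y of cup2_mid in the frame of plate_floor between -0.065 and 0.065 m and z of cup2_mid in the frame of plate_floor between 0.02 and 0.035 m and x of cup3_mid in the frame of plate_floor between -0.065 and 0.065 m and y of cup3_mid in the frame of plate_floor between -0.065 and 0.065 m and z of cup3_mid in the frame of plate_floor between 0.02 and 0.035 m), for 0.1 s.
At the end, for the whole second after the job is handed in: All cups stand upright (0.15 rad) at rest on the tray floor, centres within 68 mm of its centre along each side; pack still seated: within 3.5 mm of full depth, 6 mm of centre, level to 0.05 and square to 0.08 rad; button up; plate empty and risen (within 3 mm) (x of cup0_mid in the frame of tray_floor between -0.068 and 0.068 m and y of cup0_mid in the frame of tray_floor between -0.068 and 0.068 m and z of cup0_mid in the frame of tray_floor between 0.02 and 0.035 m and angle between each of cup0_mid, cup1_mid, cup2_mid, cup3_mid's own z axis and vertical below 0.15 rad and x of cup1_mid in the frame of tray_floor between -0.068 and 0.068 m and y of cup1_mid in the frame of tray_floor between -0.068 and 0.068 m and z of cup1_mid in the frame of tray_floor between 0.02 and 0.035 m and x of cup2_mid in the frame of tray_floor between -0.068 and 0.068 m and y of cup2_mid in the frame of tray_floor between -0.068 and 0.068 m and z of cup2_mid in the frame of tray_floor between 0.02 and 0.035 m and x of cup3_mid in the frame of tray_floor between -0.068 and 0.068 m and y of cup3_mid in the frame of tray_floor between -0.068 and 0.068 m and z of cup3_mid in the frame of tray_floor between 0.02 and 0.035 m and contact force between the fingers and cup0 below 0.2 N and contact force between the fingers and cup1 below 0.2 N and contact force between the fingers and cup2 below 0.2 N and contact force between the fingers and cup3 below 0.2 N and linear speed of each of cup0, cup1, cup2, cup3 below 0.03 m/s and z of pack_mid in the frame of pocket below 0.0255 m and horizontal distance between pack_mid and pocket below 0.006 m and angle between pack_mid's own z axis and vertical below 0.05 rad and angle between the x axis of pack_mid and the x axis of pocket, either way round below 0.08 rad and contact force between the fingers and pack below 0.2 N and value of joint chime_button below 0.0015 m and value of joint plate below 0.003 m); the robot touches nothing.
It fails at once if a bystander (teapot, bowl, caddy, candle holder, dish, carton) is shoved more than 35 mm or tipped over (distance of any of teapot, bowl, caddy, candle, dish, carton from where it was at the start of the episode above 0.035 m or angle between any of teapot, bowl, caddy, candle, dish, carton's own z axis and vertical above 0.4 rad).
Of cup0, cup1, cup2, cup3 only 2 to 4 are there at a start; the rules pass over those that are not, and their reading is None.
At some moment in a run one of cup0, cup1, cup2, cup3, pack may be knocked a few centimetres aside while the robot is not near it.
It also fails if it takes over 210 s, if anything falls off the work surface, if the arm or the gripper's body presses on something with over 40 N, if the wrist force passes 120 N, or if a joint passes its speed limit or range.

## Working session

There is one attempt and no reset: what is moved stays moved. The work goes in short steps, Python scripts to look and compute and a tool call to move; the robot and the scene stay as the last step left them, time stands still between calls to the robot, and variables do not carry over. Pictures are saved under pics/ and viewed, at most 14 in all, crops included, and the job is handed in when it is done.

Besides the shell and the picture viewer there is one more tool, called after "Call:" by a JSON object that holds its "op" and its "data". move_arm: Moves the arm, as the interface text tells. Its arguments: {"type":"object","properties":{"rows":{"type":"array","items":{"type":"number"}},"grip":{"type":"number"},"squeeze":{"type":"number"}},"required":["rows"]}

```bash
mkdir -p pics; python3 - <<'E'
from cell import env
import cv2, numpy as np
for n in("top","scene"):
    i=env.camera_info(n);print(n,np.round(i["intrinsics"],1).tolist(),np.round(i["R"],4).tolist(),np.round(i["t"],1).tolist())
    cv2.imwrite(f"pics/{n}0.png",env.camera(n)[:,:,::-1])
s=env.sense();print(s["time_s"],s["ee_pos"],s["orientation"])
E
```

```text
top [[457.9, 0.0, 277.3], [0.0, 457.9, 209.5], [0.0, 0.0, 1.0]] [[0.0277, -0.9995, -0.018], [-0.9909, -0.0251, -0.1323], [0.1318, 0.0215, -0.991]] [-31.7, 592.9, 1466.0]
scene [[398.8, 0.0, 285.6], [0.0, 398.8, 204.7], [0.0, 0.0, 1.0]] [[-0.3887, 0.9214, -0.005], [0.7802, 0.3262, -0.5337], [-0.4901, -0.2114, -0.8457]] [248.2, -393.2, 1484.5]
0.1 [204.33148598 510.44489933 252.66026672] [-1.22536070e-04  1.89237667e-01  9.81931135e-01 -5.80047868e-04]
```

View pics/top0.png

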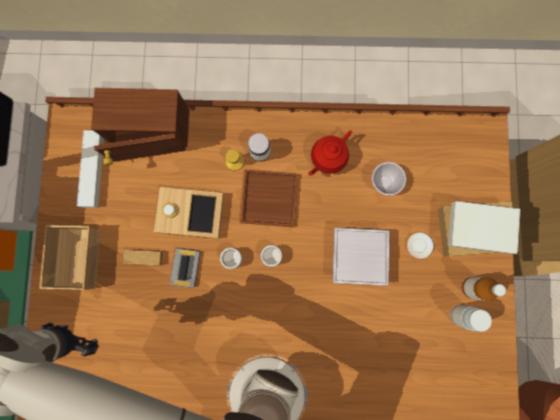

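View pics/scene0.png

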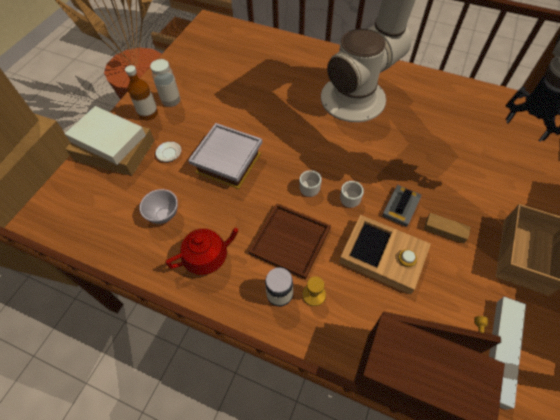

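The top view shows two cups near (231,258) and (271,256), with the pack at (185,267), pocket at (202,214) and button at (169,210). The tray is at (270,198) and the plate at (361,256). The scene view also shows only two cups.

```bash
cat > h.py <<'E'
from cell import env
import cv2, numpy as np
def ray(cam,uv,z,info=None):
    i=info or env.camera_info(cam);K,R,t=[np.array(i[k],float) for k in("intrinsics","R","t")]
    C=-R.T@t; uv=np.atleast_2d(np.array(uv,float))
    d=(R.T@np.linalg.inv(K)@np.c_[uv,np.ones(len(uv))].T).T
    return (C+d*((z-C[2])/d[:,2])[:,None])[:,:2]
def rect(P):
    (c,s,a)=cv2.minAreaRect(P.astype(np.float32)); b=cv2.boxPoints((c,s,a))
    e=[b[1]-b[0],b[2]-b[1]]; l=max(e,key=np.linalg.norm)
    return np.round(c,1),np.round(sorted(s),1),round(float(np.degrees(np.arctan2(l[1],l[0]))%180),1)
def blob(mask,near,box=None):
    m=mask.astype(np.uint8)
    if box: k=np.zeros_like(m);k[box[1]:box[3],box[0]:box[2]]=1;m=m*k
    cs,_=cv2.findContours(m,cv2.RETR_EXTERNAL,cv2.CHAIN_APPROX_NONE)
    cs=[c for c in cs if cv2.contourArea(c)>20]
    return min(cs,key=lambda c:-cv2.contourArea(c) if near is None else -cv2.pointPolygonTest(c,near,True))[:,0,:]
def hsv(im): return cv2.cvtColor(im,cv2.COLOR_RGB2HSV).astype(int)
E
python3 - <<'E'
from h import *
im=cv2.imread("pics/top0.png")[:,:,::-1].copy();H=hsv(im);h,s,v=[H[...,k] for k in range(3)]
for u,w in [(185,255),(177,267),(231,258),(271,256),(231,247),(202,214),(180,230),(169,210),(270,198),(361,256),(300,230),(247,198)]: print((u,w),H[w,u])
grey=s<90
T={"pack":(s<110,(185,267),(168,245,204,292),20),"cup0":(grey&(v>110),None,(217,243,245,272),55),"cup1":(grey&(v>110),None,(257,243,286,269),55),
"pocket":(v<70,(202,214),(185,190,222,240),40),"chime":((h>12)&(s<190)&(v>120),None,(150,180,228,245),40),"btn":(grey&(v>150),None,(155,198,182,222),46),"plate":(grey,None,(325,220,398,292),70),"tray":((v<115)&(h<12),None,(238,165,303,230),20)}
for k,(m,n,b,z) in T.items():
    try:
        c=blob(m,n,b);print(k,cv2.boundingRect(c),*rect(ray("top",c,z)),z)
    except Exception as e: print(k,e)
E
```

```text
(185, 255) [ 18  72 113]
(177, 267) [ 21  23 147]
(231, 258) [ 17  37 174]
(271, 256) [ 17  36 175]
(231, 247) [ 14 101 179]
(202, 214) [150   6  43]
(180, 230) [ 17 118 212]
(169, 210) [ 37  10 223]
(270, 198) [ 11 169 124]
(361, 256) [  8  15 203]
(300, 230) [ 15 161 199]
(247, 198) [ 11 166 109]
pack (170, 248, 30, 40) [396.5 283.8] [ 83.7 121.7] 173.7 20
cup0 (220, 248, 22, 21) [430.4 129.8] [63.9 67.9] 91.6 55
cup1 (260, 245, 22, 22) [441.9   1.5] [67.1 67.5] 91.5 55
pocket (189, 196, 26, 36) [574.2 233.5] [ 74.2 114.5] 176.1 40
chime (150, 180, 78, 65) [578.7 277.8] [212.9 260.3] 91.5 40
btn (163, 204, 12, 11) [583.5 341.4] [32.2 33.3] 47.4 46
plate (333, 228, 57, 58) [ 447.8 -285.4] [176.2 176.9] 88.7 70
tray (242, 171, 54, 50) [636.   16.1] [166.5 167.1] 176.3 20
```

Call:
{"op": "move_arm", "data": {"rows": [5,-6,0,4,10,-12,0,8,15,-18,0,12,19.2,-22.7,0,15.5,19.2,-22.7,0,15.5,19.2,-22.7,0,15.5,19.2,-22.7,0,15.5,19.2,-22.7,0,15.5], "grip": -1, "squeeze": 40}}

```text
time_s: 1.1
ee_pos: [395.8, 284.4, 253.2]
orientation: [-0.0, 0.054, 0.999, -0.0]
ft_force: [-0.5, -0.6, -0.4]
opening: 1.0
gripper_force: 0.0
```

```bash
python3 - <<'E'
from h import *
s=env.sense();i=env.camera_info("wrist")
print(s["ee_pos"],s["orientation"],s["joint_positions"])
R,t=np.array(i["R"]),np.array(i["t"]);print(-R.T@t,R.round(3).tolist(),np.round(i["intrinsics"],1).tolist())
im=env.camera("wrist");cv2.imwrite("pics/w1.png",im[:,:,::-1])
E
```

```text
[395.75875833 284.40815646 253.16798545] [-1.57384352e-04  5.43650462e-02  9.98521114e-01 -3.17439317e-05] [ 6.23047157e-01 -6.24285032e-02  2.48521783e-02  1.65836206e+00
  1.47828396e-04  7.31830861e-01]
[323.88052441 292.00805647 374.64492323] [[0.108, 0.994, 0.001], [0.953, -0.104, 0.285], [0.283, -0.03, -0.959]] [[291.2, 0.0, 283.9], [0.0, 291.2, 206.9], [0.0, 0.0, 1.0]]
```

View pics/w1.png

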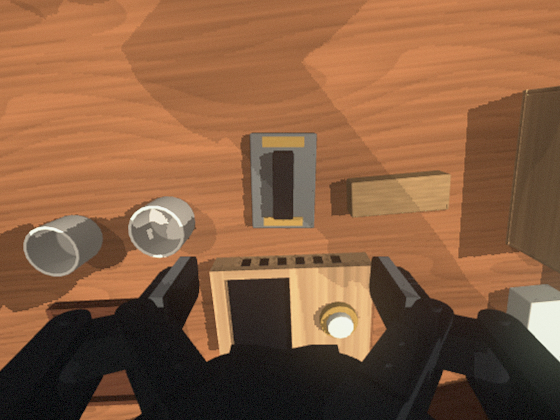

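The wrist view shows the pack at about (283,180), with its black grip bar at (284,185). The chime pocket is visible from (230,278), and the button is at (341,325).

```bash
python3 - <<'E'
from h import *
im=cv2.imread("pics/w1.png")[:,:,::-1].copy();H=hsv(im);h,s,v=[H[...,k] for k in range(3)]
box=(235,122,330,238)
c=blob(((s<110)|(v<60)),None,(247,128,322,232));print("block",cv2.boundingRect(c),*rect(ray("wrist",c,20)))
c=blob(v<60,(284,170),box);print("bar",cv2.boundingRect(c),*rect(ray("wrist",c,44)))
e=lambda uv,z:ray("wrist",uv,z).round(1).tolist()
c=blob(v<70,(260,310),(215,270,300,345));print(cv2.boundingRect(c))
for r in (290,310,330): x=c[c[:,1]==r][:,0];print(r,x.min(),x.max(),e([(x.min(),r),(x.max(),r)],40))
for q in (240,260,280): y=c[c[:,0]==q][:,1];print(q,y.min(),e([(q,y.min())],40))
E
```

```text
block (249, 133, 68, 95) [396.8 283.1] [ 80.3 118.3] 173.8
bar (273, 151, 20, 68) [395.9 282.8] [22.2 79.4] 174.2
(228, 278, 63, 67)
290 229 288 [[528.0, 197.8], [536.3, 274.6]]
310 231 289 [[558.4, 195.5], [566.9, 272.8]]
330 233 290 [[590.4, 193.1], [598.9, 270.9]]
240 280 [[514.9, 214.3]]
260 279 [[516.3, 240.3]]
280 279 [[519.1, 266.0]]
```

Call:
{"op": "move_arm", "data": {"rows": [0,-0.1,-5,0,0,-0.1,-10,0,0,-0.1,-15,0,0,-0.1,-18,0,0,-0.1,-20,0,0,-0.1,-20.7,0,0,-0.1,-20.7,0,0,-0.1,-20.7,0]}}

```text
time_s: 2.15
ee_pos: [396.8, 283.1, 47.3]
orientation: [0.001, 0.055, 0.998, 0.0]
ft_force: [-0.4, -0.2, -0.5]
opening: 0.995
gripper_force: 0.0
```

Call:
{"op": "move_arm", "data": {"rows": [0,0,0,0,0,0,0,0,0,0,0,0,0,0,0,0,0,0,0,0,0,0,0,0,0,0,0,0,0,0,0,0], "grip": 1, "squeeze": 50}}

```text
time_s: 3.15
ee_pos: [396.6, 282.8, 46.6]
orientation: [0.0, 0.055, 0.998, 0.0]
ft_force: [-0.3, 0.1, 6.2]
opening: 0.272
gripper_force: 51.0
```

Call:
{"op": "move_arm", "data": {"rows": [0,0,3,0,0,0,8,0,0,0,13,0,4,-4,15.4,1,8,-8,15.4,2,12,-13,15.4,2,16.4,-18.3,15.4,2,16.4,-18.3,15.4,2,16.4,-18.3,15.4,2,16.4,-18.3,15.4,2,16.4,-18.3,15.4,2]}}

```text
time_s: 4.53
ee_pos: [559.8, 100.7, 200.5]
orientation: [0.0, 0.037, 0.999, 0.0]
ft_force: [-1.0, 0.8, -2.8]
opening: 0.267
gripper_force: 50.1
```

```bash
python3 - <<'E'
from h import *
s=env.sense();print(s["ee_pos"],s["orientation"],s["opening"])
import pickle;i=env.camera_info("wrist");pickle.dump(i,open("w2.pkl","wb"))
im=env.camera("wrist");cv2.imwrite("pics/w2.png",im[:,:,::-1])
E
```

```text
[559.79757028 100.68503526 200.45238723] [2.89161730e-05 3.68410605e-02 9.99321135e-01 6.25115247e-05] 0.26702057320458167
```

View pics/w2.png

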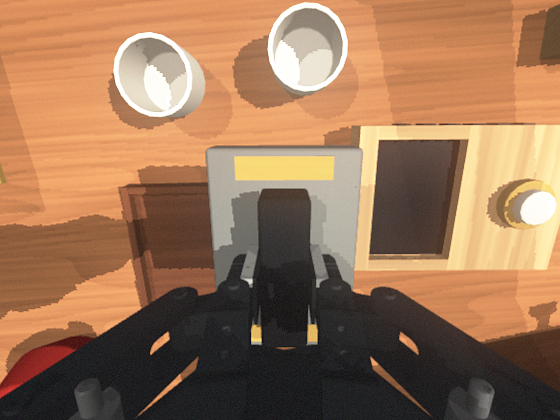

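The pack hangs level in the grip. The pocket opening runs from about u 372 to 466 and v 138 to 260, and the button top is at (537,208).

```bash
python3 - <<'E'
from h import *
import pickle
i=pickle.load(open("w2.pkl","rb"))
im=cv2.imread("pics/w2.png")[:,:,::-1].copy();H=hsv(im);h,s,v=[H[...,k] for k in range(3)]
for r in (160,200,240): print(r,[(u,int(v[r,u])) for u in range(364,384,2)],[(u,int(v[r,u])) for u in range(438,476,2)])
for q in (395,420,440): print(q,[(w,int(v[w,q])) for w in range(122,148,2)],[(w,int(v[w,q])) for w in range(248,276,2)])
c=blob(v<135,(410,200),(355,130,480,268));print(cv2.boundingRect(c),*rect(ray(0,c,40,i)))
c=blob((s<60)&(v>190),(537,208),(510,180,560,235));print("btn",cv2.boundingRect(c),rect(ray(0,c,50,i)))
c=blob((h>=17)&(v>150)|(v<135),(410,200),(345,110,560,285));print(cv2.boundingRect(c))
E
```

```text
160 [(364, 253), (366, 253), (368, 252), (370, 251), (372, 251), (374, 254), (376, 253), (378, 88), (380, 97), (382, 96)] [(438, 98), (440, 93), (442, 96), (444, 96), (446, 96), (448, 97), (450, 98), (452, 87), (454, 87), (456, 86), (458, 144), (460, 136), (462, 139), (464, 127), (466, 255), (468, 253), (470, 253), (472, 253), (474, 253)]
200 [(364, 242), (366, 240), (368, 237), (370, 242), (372, 254), (374, 86), (376, 78), (378, 78), (380, 80), (382, 74)] [(438, 82), (440, 80), (442, 82), (444, 84), (446, 76), (448, 81), (450, 95), (452, 132), (454, 133), (456, 132), (458, 226), (460, 254), (462, 252), (464, 253), (466, 252), (468, 252), (470, 250), (472, 248), (474, 244)]
240 [(364, 239), (366, 240), (368, 248), (370, 153), (372, 72), (374, 71), (376, 72), (378, 77), (380, 77), (382, 78)] [(438, 79), (440, 79), (442, 78), (444, 127), (446, 133), (448, 133), (450, 129), (452, 253), (454, 252), (456, 250), (458, 251), (460, 251), (462, 251), (464, 249), (466, 248), (468, 246), (470, 238), (472, 237), (474, 239)]
395 [(122, 207), (124, 98), (126, 255), (128, 252), (130, 253), (132, 25
[... 349 characters left out ...]
5), (138, 254), (140, 83), (142, 97), (144, 101), (146, 96)] [(248, 72), (250, 78), (252, 69), (254, 173), (256, 147), (258, 138), (260, 233), (262, 247), (264, 237), (266, 239), (268, 239), (270, 229), (272, 225), (274, 212)]
440 [(122, 218), (124, 71), (126, 245), (128, 243), (130, 243), (132, 246), (134, 246), (136, 246), (138, 255), (140, 79), (142, 107), (144, 105), (146, 103)] [(248, 79), (250, 78), (252, 79), (254, 125), (256, 146), (258, 129), (260, 237), (262, 240), (264, 239), (266, 241), (268, 241), (270, 230), (272, 220), (274, 203)]
(370, 140, 95, 119) [576.5 231.9] [ 84.1 123.2] 176.0
btn (520, 191, 37, 34) (array([588.1, 346.9]), array([33.1, 34.5]), 46.7)
(345, 123, 215, 162)
```

```bash
python3 - <<'E'
from h import *
import pickle
i=pickle.load(open("w2.pkl","rb"));e=lambda uv,z:ray(0,uv,z,i).round(1).tolist()
print("pocket L,R,T,B",e([(373,200),(458,200),(417,139.5),(414,259.5)],40))
print("edges angle",e([(377,160),(371,240),(466,160),(451,240),(395,139.5),(440,139.5)],40))
print("btn",e([(537,208)],60),e([(537,208)],65))
im=cv2.imread("pics/w2.png");g=im.mean(2)
for q in(250,284,320): print([(w,int(g[w,q])) for w in range(140,162,2)])
zb=200.5-46.6+20
print(e([(209,200),(361,200),(284,153)],zb),zb)
E
```

```text
pocket L,R,T,B [[570.8, 189.6], [577.0, 274.7], [514.3, 230.3], [640.1, 234.2]]
edges angle [[530.9, 192.9], [614.1, 188.1], [537.2, 278.5], [620.3, 271.6], [512.8, 209.5], [515.9, 252.0]]
btn [[584.0, 337.6]] [[582.2, 333.2]]
[(140, 164), (142, 167), (144, 175), (146, 99), (148, 131), (150, 164), (152, 178), (154, 180), (156, 193), (158, 192), (160, 194)]
[(140, 170), (142, 171), (144, 162), (146, 104), (148, 133), (150, 165), (152, 181), (154, 185), (156, 196), (158, 194), (160, 195)]
[(140, 173), (142, 168), (144, 160), (146, 102), (148, 134), (150, 166), (152, 186), (154, 187), (156, 190), (158, 194), (160, 194)]
[[524.9, 63.6], [530.8, 143.4], [503.4, 104.8]] 173.9
```

Call:
{"op": "move_arm", "data": {"rows": [4,3,0,0,9,7,0,0,14,11,0,0,17.2,13.2,0,0,17.2,13.2,-4,0,17.2,13.2,-8,0,17.2,13.2,-10,0,17.2,13.2,-10,0,17.2,13.2,-10,0,17.2,13.2,-10,0]}}

```text
time_s: 5.82
ee_pos: [732.9, 232.0, 102.3]
orientation: [0.001, 0.038, 0.999, 0.0]
ft_force: [0.5, -0.1, -3.2]
opening: 0.267
gripper_force: 50.1
```

I entered 17 cm where 1.7 cm was meant. Nothing was touched; the forces are unchanged and the pack stayed clear of the candle. I'll go back in x.

Call:
{"op": "move_arm", "data": {"rows": [0,0,3,0,-5,0,3,0,-10,0,3,0,-15.6,0,2,0,-15.6,0,0,0,-15.6,0,0,0,-15.6,0,0,0,-15.6,0,0,0]}}

```text
time_s: 6.82
ee_pos: [577.5, 231.8, 101.3]
orientation: [0.001, 0.038, 0.999, 0.0]
ft_force: [0.9, 0.1, -4.0]
opening: 0.266
gripper_force: 50.1
```

Call:
{"op": "move_arm", "data": {"rows": [0,0.03,-0.7,0,0,0.03,-1.3,0,0,0.03,-1.7,0,0,0.03,-2.0,0,0,0.03,-2.0,0,0,0.03,-2.0,0]}}

```text
time_s: 7.58
ee_pos: [576.5, 231.9, 80.5]
orientation: [0.0, 0.038, 0.999, 0.0]
ft_force: [-0.8, 0.2, -3.1]
opening: 0.275
gripper_force: 50.1
```

Call:
{"op": "move_arm", "data": {"rows": [0,0,-0.3,0,0,0,-0.5,0,0,0,-0.65,0,0,0,-0.65,0,0,0,-0.65,0]}}

```text
time_s: 8.2
ee_pos: [576.4, 231.9, 74.7]
orientation: [0.0, 0.038, 0.999, 0.0]
ft_force: [-3.1, -0.9, 5.5]
opening: 0.271
gripper_force: 51.2
```

Call:
{"op": "move_arm", "data": {"rows": [0,0,0,0,0,0,0,0,0,0,0,0,0,0,0,0,0,0,0,0,0,0,2,0,0,0,6,0,0,0,11,0,-5,-4,12.5,0,-10,-7,12.5,0,-14.7,-10,12.5,-2,-14.7,-10,12.5,-2,-14.7,-10,12.5,-2,-14.7,-10,12.5,-2], "grip": -1}}

```text
time_s: 9.95
ee_pos: [430.3, 132.4, 199.1]
orientation: [0.0, 0.055, 0.998, 0.0]
ft_force: [0.1, 0.2, 0.4]
opening: 0.997
gripper_force: 0.0
```

```bash
python3 - <<'E'
from h import *
import pickle
s=env.sense();print(s["ee_pos"],s["orientation"],s["opening"])
i=env.camera_info("wrist");pickle.dump(i,open("w3.pkl","wb"))
w=env.camera("wrist");t=env.camera("top");cv2.imwrite("pics/w3.png",w[:,:,::-1]);cv2.imwrite("pics/t3.png",t[:,:,::-1])
c=cv2.resize(t[160:300,130:330],(560,392),interpolation=cv2.INTER_CUBIC)
cv2.imwrite("pics/m3.png",cv2.resize(np.hstack([w[:392],c]),(800,280))[:,:,::-1])
E
```

```text
[430.28674943 132.41234975 199.14582346] [1.97203161e-04 5.48615373e-02 9.98493947e-01 9.89052631e-05] 0.9965983273474697
```

View pics/m3.png

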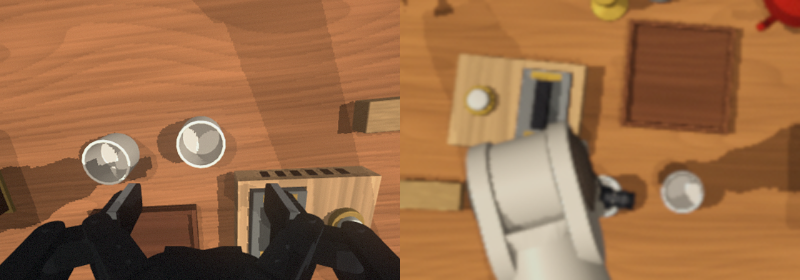

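The pack lies in the pocket. In the wrist view cup0's rim is near (280,200) and cup1's near (150,225).

```bash
python3 - <<'E'
from h import *
import pickle
i=pickle.load(open("w3.pkl","rb"))
im=cv2.imread("pics/w3.png")[:,:,::-1].copy();H=hsv(im);h,s,v=[H[...,k] for k in range(3)]
for n,b in(("cup0",(235,150,330,245)),("cup1",(105,175,200,262))):
  for th in (200,225,240):
    m=np.zeros_like(v);m[b[1]:b[3],b[0]:b[2]]=1
    y,x=np.nonzero(m*(v>th)*(s<70)); hull=cv2.convexHull(np.c_[x,y].astype(np.int32))[:,0]
    P=ray(0,hull,55,i); print(n,th,len(x),np.round(cv2.minEnclosingCircle(P.astype(np.float32))[0],1),np.round(cv2.minEnclosingCircle(P.astype(np.float32))[1],1),rect(P)[:2])
E
```

```text
cup0 200 1367 [432.5 129.5] 32.8 (array([432.5, 129.4]), array([63.9, 64.7]))
cup0 225 1162 [432.5 129.2] 32.6 (array([432.4, 129. ]), array([63.8, 63.9]))
cup0 240 434 [432.4 129.3] 32.0 (array([432.9, 129.4]), array([62.8, 63. ]))
cup1 200 918 [442.7  -1.3] 32.6 (array([436. ,   1.9]), array([48.6, 62.6]))
cup1 225 766 [443.2  -1.6] 32.2 (array([435.4,   2. ]), array([46.4, 62.1]))
cup1 240 241 [442.9  -1.4] 31.7 (array([435.6,   2.1]), array([45.3, 61.8]))
```

Call:
{"op": "move_arm", "data": {"rows": [0.2,-0.3,-4,0,0.2,-0.3,-9,0,0.2,-0.3,-13,0,0.2,-0.3,-15.5,0,0.2,-0.3,-16.3,0,0.2,-0.3,-16.3,0,0.2,-0.3,-16.3,0]}}

```text
time_s: 10.92
ee_pos: [432.2, 129.2, 37.0]
orientation: [0.001, 0.055, 0.998, 0.0]
ft_force: [0.4, 0.5, -1.2]
opening: 1.003
gripper_force: 0.0
```

Call:
{"op": "move_arm", "data": {"rows": [0,0,0,0,0,0,0,0,0,0,0,0,0,0,0,0,0,0,0,0,0,0,0,0], "grip": 1, "squeeze": 30}}

```text
time_s: 11.68
ee_pos: [432.0, 129.1, 36.8]
orientation: [0.001, 0.055, 0.998, 0.0]
ft_force: [-1.4, -0.3, 6.4]
opening: 0.748
gripper_force: 32.4
```

Call:
{"op": "move_arm", "data": {"rows": [0,0,3,0,0,0,8,0,0.5,-3,11,0,1,-8,11,1,2,-13,11,2,3,-18,11,3,3.5,-23,11,4,4,-28,11,5,5,-33,11,5,5.4,-38,11,5,5.4,-41.4,11,5,5.4,-41.4,11,5,5.4,-41.4,11,5]}}

```text
time_s: 13.3
ee_pos: [485.2, -284.6, 145.5]
orientation: [-0.0, 0.012, 1.0, 0.0]
ft_force: [0.3, -0.5, -2.1]
opening: 0.746
gripper_force: 34.0
```

```bash
python3 - <<'E'
from h import *
s=env.sense();print(s["ee_pos"],s["orientation"],s["opening"],s["ft_force"])
t=env.camera("top");w=env.camera("wrist");c=cv2.resize(t[190:310,300:460],(560,420),interpolation=cv2.INTER_CUBIC)
cv2.imwrite("pics/m4.png",cv2.resize(np.hstack([w,c]),(800,300))[:,:,::-1])
E
```

```text
[ 485.22043635 -284.64445276  145.54618565] [-2.79826005e-04  1.16101416e-02  9.99932521e-01  2.81381990e-04] 0.7463468047728755 [ 0.25338651 -0.5231864  -2.07875004]
```

View pics/m4.png

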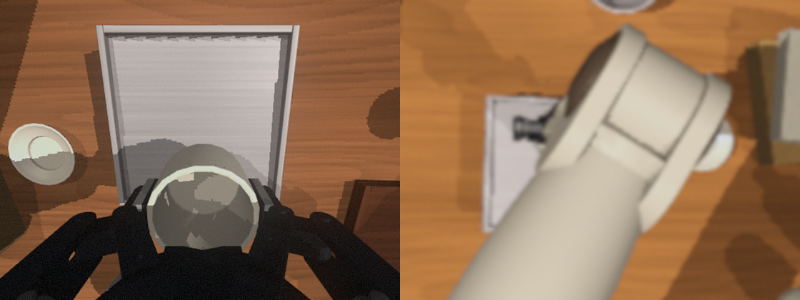

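The held cup is upright and centred across the plate, towards its far half. I'll lower it.

Call:
{"op": "move_arm", "data": {"rows": [0,0,-2,0,0,0,-3.5,0,0,0,-4.3,0,0,0,-4.8,0,0,0,-5.1,0,0,0,-5.2,0,0,0,-5.2,0,0,0,-5.2,0]}}

```text
time_s: 14.4
ee_pos: [485.5, -285.2, 94.1]
orientation: [0.0, 0.012, 1.0, -0.0]
ft_force: [0.7, 1.2, -0.4]
opening: 0.743
gripper_force: 34.1
```

Call:
{"op": "move_arm", "data": {"rows": [0,0,0,0,0,0,0,0,0,0,0,0,0,0,0,0,0,0,0,0,0,0,3,0,0,0,7,0,0,0,11,0,0,0,11,0], "grip": -1}}

```text
time_s: 15.52
ee_pos: [486.5, -285.7, 207.3]
orientation: [0.002, 0.012, 1.0, -0.001]
ft_force: [0.7, -0.8, -0.5]
opening: 1.001
gripper_force: 0.0
```

Call:
{"op": "move_arm", "data": {"rows": [-1,6,0,0,-2,12,0,0,-3,18,0,0,-4,24,0,0,-4.4,28.6,0,0,-4.4,28.6,0,0,-4.4,28.6,0,0,-4.4,28.6,0,0]}}

```text
time_s: 16.52
ee_pos: [441.5, -0.0, 203.4]
orientation: [-0.0, 0.012, 1.0, -0.0]
ft_force: [0.4, -0.6, -0.2]
opening: 1.001
gripper_force: 0.0
```

```bash
python3 - <<'E'
from h import *
s=env.sense();print(s["ee_pos"],s["orientation"])
i=env.camera_info("wrist");im=env.camera("wrist");t=env.camera("top")
H=hsv(im);h,S,v=[H[...,k] for k in range(3)]
b=(210,130,370,262);m=np.zeros_like(v);m[b[1]:b[3],b[0]:b[2]]=1
y,x=np.nonzero(m*(v>215)*(S<70)); P=ray(0,np.c_[x,y],55,i).astype(np.float32);print(x.min(),x.max(),y.min(),y.max(),cv2.minEnclosingCircle(P))
c=cv2.resize(t[150:310,130:410],(560,320),interpolation=cv2.INTER_CUBIC)
o=np.zeros((420,560,3),np.uint8);o[:320]=c
cv2.imwrite("pics/m5.png",cv2.resize(np.hstack([im,o]),(800,300))[:,:,::-1])
E
```

```text
[ 4.41469751e+02 -4.10367884e-02  2.03403780e+02] [-2.64326964e-04  1.22493651e-02  9.99924934e-01 -9.28104085e-05]
249 316 168 233 ((443.8435974121094, -1.670510172843933), 32.78953170776367)
```

View pics/m5.png

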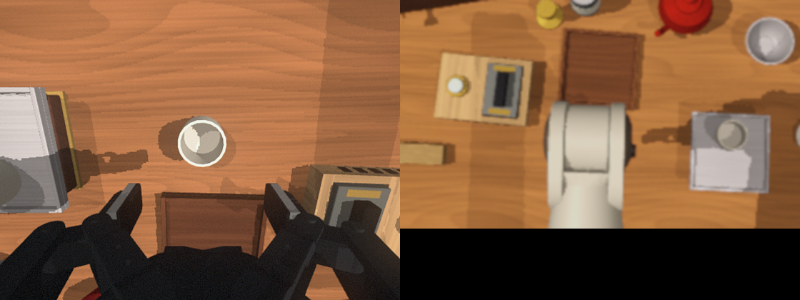

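Cup0 stands upright on the far half of the plate and the pack sits in the pocket. Cup1's rim is at about (282,200) in the wrist view, which is (443.5,-1.5) mm.

Call:
{"op": "move_arm", "data": {"rows": [0.2,-0.15,-4,0,0.2,-0.15,-9,0,0.2,-0.15,-13,0,0.2,-0.15,-15.7,0,0.2,-0.15,-16.6,0,0.2,-0.15,-16.6,0,0.2,-0.15,-16.6,0]}}

```text
time_s: 17.5
ee_pos: [444.2, -0.8, 39.1]
orientation: [0.001, 0.012, 1.0, -0.0]
ft_force: [-0.7, 0.1, -0.0]
opening: 1.001
gripper_force: 0.0
```

Call:
{"op": "move_arm", "data": {"rows": [0,0,0,0,0,0,0,0,0,0,0,0,0,0,0,0,0,0,0,0,0,0,0,0], "grip": 1, "squeeze": 30}}

```text
time_s: 18.25
ee_pos: [444.0, -0.6, 39.1]
orientation: [0.001, 0.011, 1.0, -0.0]
ft_force: [-1.7, -1.2, 6.4]
opening: 0.773
gripper_force: 32.3
```

Call:
{"op": "move_arm", "data": {"rows": [0,0,3,0,0,0,8,0,0,-3,12,0,0,-8,12,0,-1,-13,12,0,-2,-18,12,0,-3,-23,12,0,-3.5,-28.4,12,0,-3.5,-28.4,12,0,-3.5,-28.4,12,0,-3.5,-28.4,10,0,-3.5,-28.4,8,0,-3.5,-28.4,6.5,0,-3.5,-28.4,5.8,0,-3.5,-28.4,5.4,0,-3.5,-28.4,5.3,0,-3.5,-28.4,5.3,0]}}

```text
time_s: 20.38
ee_pos: [408.6, -284.7, 91.3]
orientation: [0.0, 0.012, 1.0, -0.0]
ft_force: [-0.5, 0.9, -1.1]
opening: 0.769
gripper_force: 34.7
```

Call:
{"op": "move_arm", "data": {"rows": [0,0,0,0,0,0,0,0,0,0,0,0,0,0,0,0,0,0,0,0,0,0,3,0,0,0,7,0,0,0,11,0,0,0,11,0], "grip": -1}}

```text
time_s: 21.5
ee_pos: [409.4, -285.3, 204.0]
orientation: [0.002, 0.011, 1.0, -0.001]
ft_force: [0.5, -0.8, -0.8]
opening: 1.003
gripper_force: 0.0
```

Call:
{"op": "move_arm", "data": {"rows": [1,6,0,0,2,12,0,0,3,18,0,0,4,24,0,0,6,30,0,0,8,36,0,0,10,42,0,0,12,48,0,0,14,54,0,0,16,59,0,0,17.4,62.2,0,0,17.4,62.2,0,0,17.4,62.2,0,0,17.4,62.2,0,0], "grip": 1}}

```text
time_s: 23.25
ee_pos: [582.3, 336.4, 201.0]
orientation: [0.0, 0.012, 1.0, -0.0]
ft_force: [0.7, -0.4, 0.2]
opening: 0.002
gripper_force: 0.0
```

```bash
python3 - <<'E'
from h import *
s=env.sense();print(s["ee_pos"],s["orientation"])
i=env.camera_info("wrist");im=env.camera("wrist");t=env.camera("top")
H=hsv(im);v=H[...,2];S=H[...,1]
try:
    c=blob((S<60)&(v>190),None,(200,120,370,300));print(cv2.boundingRect(c),rect(ray(0,c,60,i)))
except Exception as e: print(e)
c=cv2.resize(t[150:310,130:410],(560,320),interpolation=cv2.INTER_CUBIC)
o=np.zeros((420,560,3),np.uint8);o[:320]=c
cv2.imwrite("pics/m6.png",cv2.resize(np.hstack([im,o]),(800,300))[:,:,::-1])
E
```

```text
[582.28835684 336.37974373 201.03151929] [ 5.84456016e-05  1.19922511e-02  9.99928089e-01 -1.01033148e-05]
(267, 186, 35, 34) (array([584. , 336.4]), array([31.9, 32.1]), 178.6)
```

View pics/m6.png

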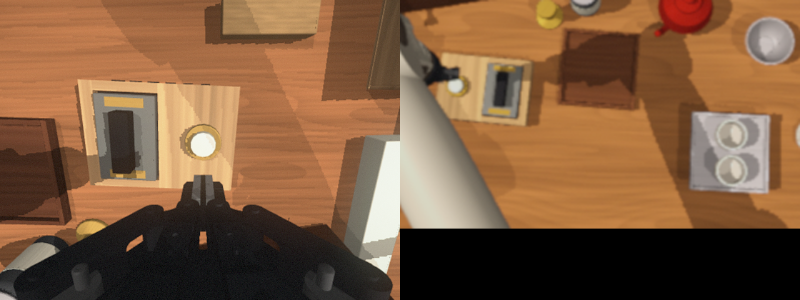

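Both cups stand on the plate and the pack is seated squarely. The button is at (284,203) in the wrist view, which is (584,336.4) mm.

Call:
{"op": "move_arm", "data": {"rows": [0.15,0,-4,0,0.15,0,-8,0,0.15,0,-10.5,0,0.15,0,-11.2,0,0.15,0,-11.5,0,0.15,0,-11.5,0]}}

```text
time_s: 24.1
ee_pos: [584.4, 337.5, 87.1]
orientation: [0.001, 0.012, 1.0, 0.0]
ft_force: [0.1, -0.0, 0.2]
opening: 0.001
gripper_force: 0.0
```

Call:
{"op": "move_arm", "data": {"rows": [0,0,-0.2,0,0,0,-0.4,0,0,0,-0.4,0]}}

```text
time_s: 24.48
ee_pos: [584.3, 337.6, 82.3]
orientation: [0.001, 0.011, 1.0, 0.0]
ft_force: [2.1, 1.2, 2.6]
opening: -0.003
gripper_force: 1.2
```

Call:
{"op": "move_arm", "data": {"rows": [0,0,-0.2,0,0,0,-0.4,0,0,0,-0.6,0,0,0,-0.6,0]}}

```text
time_s: 24.98
ee_pos: [584.3, 337.7, 77.9]
orientation: [0.001, 0.011, 1.0, 0.001]
ft_force: [-1.5, -1.3, 13.9]
opening: -0.0
gripper_force: 7.5
```

Call:
{"op": "move_arm", "data": {"rows": [0,0,-0.1,0,0,0,-0.1,0,0,0,2,0,0,0,5,0,0,0,10,0,0,0,12,0,0,0,12,0]}}

```text
time_s: 25.85
ee_pos: [584.2, 337.6, 196.9]
orientation: [0.001, 0.011, 1.0, 0.0]
ft_force: [0.8, 0.4, -1.0]
opening: -0.002
gripper_force: 0.0
```

```bash
python3 - <<'E'
from h import *
print(ray("top",[(259,143)],110),ray("top",[(234,160)],10),ray("top",[(270,198)],8))
s=env.sense();print(s["ee_pos"])
t=env.camera("top");H=hsv(t)
for n,b in(("far",(348,225,378,252)),("near",(348,252,378,285))): print(H[(b[1]+b[3])//2,(b[0]+b[2])//2])
cv2.imwrite("pics/m7.png",cv2.resize(t[100:300,220:420],(600,600),interpolation=cv2.INTER_CUBIC)[:,:,::-1])
E
```

```text
[[796.75867188  46.94161643]] [[763.5602061 136.8870635]] [[635.96417562  10.4198274 ]]
[584.22738951 337.61082106 196.86772328]
[ 18  33 208]
[ 18  31 217]
```

View pics/m7.png

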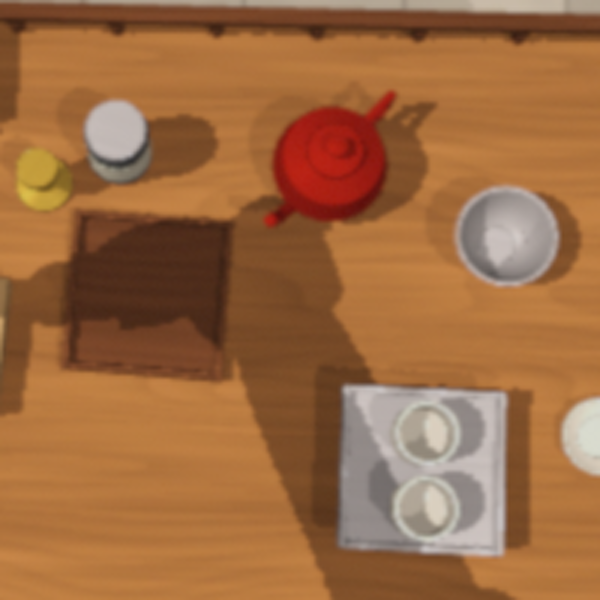

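Call:
{"op": "move_arm", "data": {"rows": [-1,-6,0,0,-2,-12,0,0,-3,-18,0,0,-4,-24,0,0,-5,-30,0,0,-6,-36,0,0,-7,-42,0,0,-8,-48,0,0,-9,-54,0,0,-9.9,-59,0,0,-9.9,-62.2,0,0,-9.9,-62.2,0,0,-9.9,-62.2,0,0,-9.9,-62.2,0,0], "grip": -1}}

```text
time_s: 27.65
ee_pos: [484.9, -283.5, 195.3]
orientation: [-0.0, 0.011, 1.0, 0.0]
ft_force: [0.8, 0.0, -0.2]
opening: 1.004
gripper_force: 0.0
```

```bash
python3 - <<'E'
from h import *
s=env.sense();print(s["ee_pos"],s["opening"])
i=env.camera_info("wrist");im=env.camera("wrist");t=env.camera("top")
H=hsv(t);c=blob((H[...,1]<90)&(H[...,2]>150),None,(155,198,182,222));print("btn",rect(ray("top",c,60)))
cv2.imwrite("pics/m8.png",cv2.resize(np.hstack([im,cv2.resize(t[150:300,130:330],(560,420))]),(800,300))[:,:,::-1])
R,tt=np.array(i["R"]),np.array(i["t"])
for X in((485.5,-285,105),(409,-285,105)):
    p=np.array(i["intrinsics"])@(R@np.array(X)+tt);print(p[:2]/p[2]/1.4)
E
```

```text
[ 484.92989456 -283.54766807  195.27980551] 1.003878823650716
btn (array([581.7, 337.7]), array([31.9, 33. ]), 47.4)
[201.44325626 156.68137041]
[199.60137616  82.15317434]
```

View pics/m8.png

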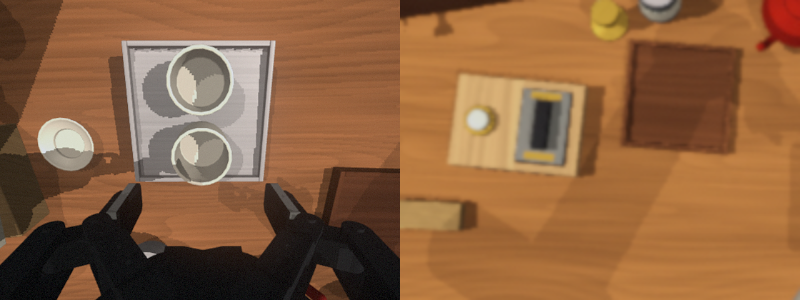

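The far cup is at (201,157) and the near cup at (200,80), both as predicted. The pack is seated and the button is up.

Call:
{"op": "move_arm", "data": {"rows": [0.05,-0.1,-3,0,0.05,-0.1,-6.5,0,0.05,-0.1,-9,0,0.05,-0.1,-10.3,0,0.05,-0.1,-10.7,0,0.05,-0.1,-10.7,0,0.05,-0.1,-10.7,0]}}

```text
time_s: 28.62
ee_pos: [485.9, -285.8, 89.8]
orientation: [0.001, 0.011, 1.0, -0.0]
ft_force: [-0.6, 0.6, -0.1]
opening: 1.002
gripper_force: 0.0
```

Call:
{"op": "move_arm", "data": {"rows": [0,0,0,0,0,0,0,0,0,0,0,0,0,0,0,0,0,0,0,0,0,0,0,0], "grip": 1, "squeeze": 30}}

```text
time_s: 29.38
ee_pos: [485.4, -285.6, 88.8]
orientation: [-0.0, 0.012, 1.0, -0.0]
ft_force: [-0.3, -0.6, -0.0]
opening: 0.743
gripper_force: 34.5
```

Call:
{"op": "move_arm", "data": {"rows": [0,0,3,0,0,0,7,0,0,2,11,0,0,7,11,0,1,12,11,-1,3,17,11,-2,6,22,11,-2.4,10,26,11,-2.4,14,29.6,11,-2.4,18.9,29.6,11,-2.4,18.9,29.6,11,-2.4,18.9,29.6,11,-2.4,18.9,29.6,11,-2.4]}}

```text
time_s: 31.0
ee_pos: [673.6, 10.1, 199.8]
orientation: [0.0, 0.033, 0.999, 0.0]
ft_force: [-0.9, 0.1, -1.6]
opening: 0.744
gripper_force: 34.4
```

```bash
python3 - <<'E'
from h import *
s=env.sense();print(s["ee_pos"],s["orientation"],s["ft_force"])
i=env.camera_info("wrist");im=env.camera("wrist")
cv2.imwrite("pics/m9.png",im[:,:,::-1])
import pickle;pickle.dump(i,open("w9.pkl","wb"))
E
```

```text
[673.61350998  10.05009423 199.77968965] [3.89173807e-04 3.26882937e-02 9.99465519e-01 3.13942994e-05] [-0.92399976  0.07258873 -1.61471664]
```

View pics/m9.png

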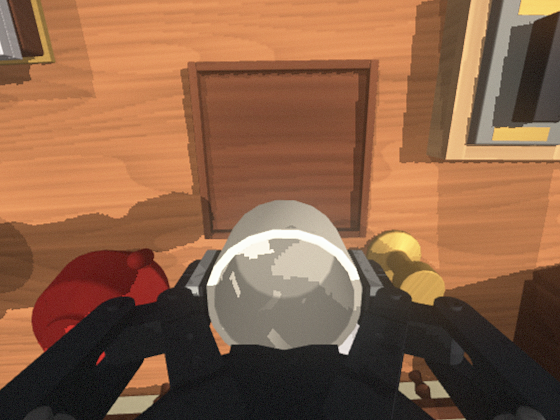

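The tray's outer rim corners are at about (190,63), (378,61) and (367,237), with the left edge passing (205,238). The held cup is level.

```bash
python3 - <<'E'
from h import *
import pickle
i=pickle.load(open("w9.pkl","rb"))
P=ray(0,[(190,63),(378,61),(367,237),(205,238)],20,i);print(P.round(1).tolist(),P.mean(0),np.linalg.norm(P-np.roll(P,1,0),axis=1))
E
```

```text
[[544.4, -69.9], [554.1, 106.5], [732.1, 99.1], [721.4, -81.1]] [637.9907849   13.63666695] [177.41570007 176.70735293 178.07348797 180.55106631]
```

Call:
{"op": "move_arm", "data": {"rows": [0.1,0.1,-4,0,0.1,0.1,-9,0,0.1,0.1,-13,0,0.1,0.1,-14.7,0,0.1,0.1,-15.1,0,0.1,0.1,-15.2,0,0.1,0.1,-15.2,0,0.1,0.1,-15.2,0]}}

```text
time_s: 32.05
ee_pos: [676.0, 11.4, 47.9]
orientation: [0.001, 0.032, 0.999, 0.0]
ft_force: [-0.6, 0.3, -1.7]
opening: 0.745
gripper_force: 34.4
```

Call:
{"op": "move_arm", "data": {"rows": [0,0,-0.1,0,0,0,-0.2,0,0,0,-0.2,0]}}

```text
time_s: 32.42
ee_pos: [676.0, 11.4, 46.8]
orientation: [0.001, 0.032, 0.999, -0.0]
ft_force: [-3.5, 0.8, 8.7]
opening: 0.746
gripper_force: 35.2
```

Call:
{"op": "move_arm", "data": {"rows": [0,0,0.1,0,0,0,0.1,0,0,0,0.1,0,0,0,0.1,0,0,0,0.1,0,0,0,3,0,0,0,8,0,0,0,13,0,-4,-3,15,0,-8,-7,15,1,-12,-12,15,2,-17,-17,15,2.4,-22,-22,15,2.4,-25,-26,15,2.4,-26.7,-29.6,15,2.4,-26.7,-29.6,15,2.4,-26.7,-29.6,15,2.4,-26.7,-29.6,15,2.4], "grip": -1}}

```text
time_s: 34.67
ee_pos: [409.0, -283.8, 194.8]
orientation: [0.0, 0.011, 1.0, 0.0]
ft_force: [-0.0, 0.1, 0.6]
opening: 1.0
gripper_force: 0.0
```

```bash
python3 - <<'E'
from h import *
s=env.sense();print(s["ee_pos"],s["opening"])
i=env.camera_info("wrist");im=env.camera("wrist");t=env.camera("top")
cv2.imwrite("pics/m10.png",cv2.resize(np.hstack([im,cv2.resize(t[150:300,150:350],(560,420))]),(800,300))[:,:,::-1])
R,tt=np.array(i["R"]),np.array(i["t"])
p=np.array(i["intrinsics"])@(R@np.array((409,-285,110))+tt);print(p[:2]/p[2]/1.4)
E
```

```text
[ 408.97221156 -283.77480548  194.76904184] 1.000365514866329
[201.68111655 157.85103091]
```

View pics/m10.png

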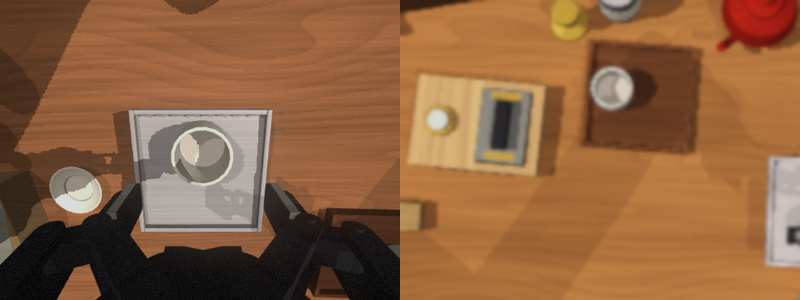

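The near cup is on the plate as predicted, at (201,157). The cup in the tray is upright but now stands to the +y side of the tray, so it was knocked there. I'll measure it while grasping the second cup.

Call:
{"op": "move_arm", "data": {"rows": [0,-0.1,-3,0,0,-0.1,-6.5,0,0,-0.1,-8.5,0,0,-0.1,-9.8,0,0,-0.1,-10.1,0,0,-0.1,-10.1,0,0,-0.1,-10.1,0]}}

```text
time_s: 35.65
ee_pos: [408.8, -285.9, 94.7]
orientation: [0.001, 0.011, 1.0, -0.0]
ft_force: [0.5, -0.2, 0.8]
opening: 1.002
gripper_force: 0.0
```

Call:
{"op": "move_arm", "data": {"rows": [0,0,0,0,0,0,0,0,0,0,0,0,0,0,0,0,0,0,0,0,0,0,0,0], "grip": 1, "squeeze": 30}}

```text
time_s: 36.4
ee_pos: [408.4, -285.6, 93.8]
orientation: [0.0, 0.012, 1.0, -0.0]
ft_force: [2.0, -1.0, 0.9]
opening: 0.767
gripper_force: 33.2
```

```bash
python3 - <<'E'
from h import *
t=env.camera("top");H=hsv(t)
c=blob((H[...,1]<90)&(H[...,2]>110),None,(238,165,303,230));P=ray("top",c,63);print(cv2.boundingRect(c),rect(P),cv2.minEnclosingCircle(P.astype(np.float32)))
E
```

```text
(245, 183, 22, 22) (array([641.,  56.]), array([68.6, 69.2]), 1.4) ((639.73291015625, 56.75068283081055), 36.90631866455078)
```

Call:
{"op": "move_arm", "data": {"rows": [0,0,3,0,0,0,7,0,1,2,11,8,2,5,11,16,4,8,11,24,7,11,11,32,10,14,11,40,13,17,11,48,16,20,11,56,19,23,11,64,22,25,11,72,23,26.2,11,80,23,26.2,11,87.6,23,26.2,11,87.6,23,26.2,11,87.6,23,26.2,11,87.6]}}

```text
time_s: 38.45
ee_pos: [638.2, -23.8, 203.8]
orientation: [-0.0, -0.683, 0.73, 0.0]
ft_force: [-0.6, 0.1, -2.1]
opening: 0.764
gripper_force: 34.5
```

```bash
python3 - <<'E'
from h import *
s=env.sense();print(s["ee_pos"],s["orientation"],s["ft_force"],s["joint_positions"])
cv2.imwrite("pics/m11.png",cv2.resize(env.camera("wrist"),(420,315))[:,:,::-1])
E
```

```text
[638.24323552 -23.83231558 203.82782284] [-3.30392906e-06 -6.83041971e-01  7.30379124e-01  3.06558655e-05] [-0.57723772  0.12253251 -2.07028305] [-3.73390023e-02  2.92039535e-01  3.16572212e-01  1.59537718e+00
  3.84957940e-05 -1.54117798e+00]
```

View pics/m11.png

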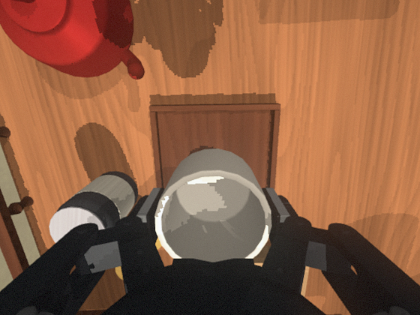

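The held cup is centred over the -y half of the tray, clear of the spout.

Call:
{"op": "move_arm", "data": {"rows": [0,0,-4,0,0,0,-9,0,0,0,-13,0,0,0,-14.7,0,0,0,-15.2,0,0,0,-15.4,0,0,0,-15.4,0,0,0,-15.4,0]}}

```text
time_s: 39.5
ee_pos: [639.0, -23.6, 50.9]
orientation: [0.001, -0.684, 0.73, -0.001]
ft_force: [-0.1, -0.9, -1.7]
opening: 0.774
gripper_force: 34.4
```

Call:
{"op": "move_arm", "data": {"rows": [0,0,-0.1,0,0,0,-0.2,0,0,0,-0.2,0]}}

```text
time_s: 39.88
ee_pos: [638.5, -23.6, 47.8]
orientation: [0.0, -0.684, 0.73, -0.0]
ft_force: [-0.9, 0.1, -1.0]
opening: 0.771
gripper_force: 34.5
```

Call:
{"op": "move_arm", "data": {"rows": [0,0,-0.1,0,0,0,-0.15,0,0,0,-0.15,0]}}

```text
time_s: 40.25
ee_pos: [638.4, -23.6, 47.7]
orientation: [0.0, -0.684, 0.73, -0.0]
ft_force: [-4.8, 0.5, 9.0]
opening: 0.771
gripper_force: 35.2
```

Call:
{"op": "move_arm", "data": {"rows": [0,0,0,0,0,0,0,0,0,0,0,0,0,0,0,0,0,0,0,0,0,0,3,0,0,0,8,0,0,0,13,0,-4,-3,15,0,-9,-7,15,0,-14,-11,15,0,-20,-15,15,0,-25,-18,15,0,-25,-18,15,0,-25,-18,15,0], "grip": -1}}

```text
time_s: 42.12
ee_pos: [388.4, -203.9, 196.6]
orientation: [0.0, -0.683, 0.73, -0.001]
ft_force: [0.6, 0.8, -0.2]
opening: 1.0
gripper_force: 0.0
```

```bash
python3 - <<'E'
from h import *
s=env.sense();print(s["time_s"],s["ee_pos"],s["opening"])
a=env.camera("top")[110:300,150:410];b=env.camera("scene")[130:310,180:440]
cv2.imwrite("pics/m12.png",np.vstack([cv2.resize(a,(416,304)),cv2.resize(b,(416,288))])[:,:,::-1])
E
```

```text
42.125 [ 388.42261784 -203.9131779   196.63237815] 0.9999433810049276
```

View pics/m12.png

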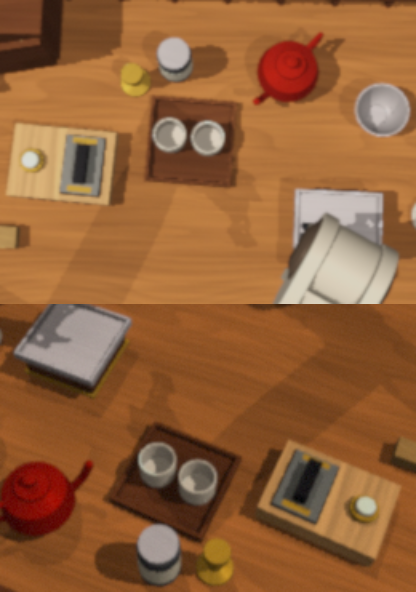

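Both cups stand upright in the tray, the pack is seated, the button is up and the plate is empty. I'll hand in now.

```bash
python3 -c "
from cell import env
print(env.sign_off())"
```

```text
the job is handed in; nothing more can be done
None
```

I handed the job in at about 42 s: both cups stand upright in the tray, the pack is seated, the button was pressed and came up, and the plate is empty. The sign-off returned no verdict. On the way I sent the arm 15 cm too far in x once and brought it back without touching anything, and one cup was knocked aside in the tray but stayed upright and within limits.

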